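# Load sample jars into the reading station and wedge the clamp bar

### The job

Get every sample jar from the grey mat ready for reading: slide the red-tabbed wedge back out, draw the clamp bar open, and stand each jar upright in a blue bay of its own with its red mark facing the scanner window. Then push the bar up to the jars so that they stand against the scanner, and slide the wedge back in firmly until it jams the bar fast. Leave the slide box, timer and wash bottle where they are.

Things in the scene. Friction and masses are not known exactly. Their poses are not given: they have to be found in the camera images.
- station: Reading station, fixed to the bench: aluminium base plate, 12 mm thick, spanning x -60 to +130, y -150 to +150 mm in its own frame; origin at bench level. +x points to the scanner block, +y along the row of bays, z up. From -x to +x: steel fence (x -44 to -30, y -135 to +145, top 34 mm above the bench), wedge, sliding bar, row of bays, scanner.
- scanner (a point): Middle of the scanner face. The white scanner block spans station x +85 to +130, y -145 to +115 mm, its top 52 mm above the bench; its face with three black windows, one per bay, lies at station x = +85 mm and looks to station -x. Fixed to the station. This point is 32 mm above the bench.
- bay0 (a point): Centre of bay 0, a blue pad on the base plate's top (12 mm above the bench) in front of one scanner window: the point under the middle of a jar that stands in this bay touching the scanner. Station frame: x +57 mm, y -95 mm. Bays are 80 mm apart; a jar belongs within 25 mm of it along the row.
- bay1 (a point): Centre of bay 1, a blue pad on the base plate's top (12 mm above the bench) in front of one scanner window: the point under the middle of a jar that stands in this bay touching the scanner. Station frame: x +57 mm, y -15 mm. Bays are 80 mm apart; a jar belongs within 25 mm of it along the row.
- bay2 (a point): Centre of bay 2, a blue pad on the base plate's top (12 mm above the bench) in front of one scanner window: the point under the middle of a jar that stands in this bay touching the scanner. Station frame: x +57 mm, y +65 mm. Bays are 80 mm apart; a jar belongs within 25 mm of it along the row.
- bar (a joint): Aluminium clamp bar, 275 mm long, 20 mm thick, top 40 mm above the bench. Value in m: 0 = nearest the scanner (40 mm gap between them), up to 0.044 drawn away from it (to station -x; 84 mm gap). Gap = 40 mm + value: it meets jars that touch the scanner at 0.016. About 2 N friction; stays where left. It can be drawn fully back only with the wedge withdrawn.
- bar_handle (a point): Middle of the gripping part of the bar's blue upright handle: a block 16 mm thick (station x) and 32 mm wide (y), rising from the bar's top to 85 mm above the bench; this point is 63 mm above the bench. Moves with the bar; at bar value q it is at station x = 25 mm - q, y = +120 mm.
- wedge (a joint): Thumb wedge on its track along the fence. Value in m: 0 = withdrawn (at station -y), grows to 0.130 as it is slid to station +y. From about 0.010 on it goes behind the bar's ramp. With jars against the scanner it jams at about 0.090. About 2 N friction; self-locking: stays jammed when let go. 12 to 20 N along the track jams it well.
- wedge_tab (a point): Middle of the gripping part of the wedge's red upright thumb tab: a block 16 mm thick (station x), 30 mm wide (y), from 34 to 80 mm above the bench; this point is 60 mm above the bench. Moves with the wedge; at wedge value w it is at station x = -14 mm, y = w - 85 mm.
- wedge_tip (a point): The wedge's steel blade, top 34 mm above the bench, 100 mm long, 20 mm thick at its leading (+y) end and 37 mm at its tail: 1 mm of travel presses the bar 0.17 mm to the scanner. Moves with the wedge. This point is the middle of its leading end.
- bar_ramp (a point): Brass ramp, a 50 mm long sloping pad on the bar's rear around station y = +30 mm, on which the wedge bears. Moves with the bar; this point is the middle of its sloping face. The bar must be at 0.028 or less for the wedge's leading end to pass behind it.
- jar_a_mid (a point): Sample jar, an upright cylinder 56 mm in diameter and 90 mm high, white body with a flush teal lid, dark weighted foot (mass 150 to 260 g, centre of mass 19 mm up); None if absent. This point is its centre (45 mm above its foot); z is its axis; its own +x points to its red mark, a red stripe up its side, on across the lid to the middle. Starts upright on the grey mat (3 mm thick).
- jar_a_mark (a point): The middle of that jar's red stripe, on the side, 28 mm from its axis and 45 mm above its foot.
- jar_b_mid (a point): Sample jar, an upright cylinder 56 mm in diameter and 90 mm high, white body with a flush teal lid, dark weighted foot (mass 150 to 260 g, centre of mass 19 mm up); None if absent. This point is its centre (45 mm above its foot); z is its axis; its own +x points to its red mark, a red stripe up its side, on across the lid to the middle. Starts upright on the grey mat (3 mm thick).
- jar_b_mark (a point): The middle of that jar's red stripe, on the side, 28 mm from its axis and 45 mm above its foot.
- jar_c_mid (a point): Sample jar, an upright cylinder 56 mm in diameter and 90 mm high, white body with a flush teal lid, dark weighted foot (mass 150 to 260 g, centre of mass 19 mm up); None if absent. This point is its centre (45 mm above its foot); z is its axis; its own +x points to its red mark, a red stripe up its side, on across the lid to the middle. Starts upright on the grey mat (3 mm thick).
- jar_c_mark (a point): The middle of that jar's red stripe, on the side, 28 mm from its axis and 45 mm above its foot.
- jar_d_mid (a point): Sample jar, an upright cylinder 56 mm in diameter and 90 mm high, white body with a flush teal lid, dark weighted foot (mass 150 to 260 g, centre of mass 19 mm up); None if absent. This point is its centre (45 mm above its foot); z is its axis; its own +x points to its red mark, a red stripe up its side, on across the lid to the middle. Starts upright on the grey mat (3 mm thick).
- jar_d_mark (a point): The middle of that jar's red stripe, on the side, 28 mm from its axis and 45 mm above its foot.
- slide_box: White slide box, 75 x 95 x 36 mm, a bystander; origin under its centre.
- timer: Black timer, 60 x 75 x 24 mm, a bystander; origin under its centre.
- wash_bottle: Wash bottle with yellow cap and spout, 64 mm in diameter, 195 mm high, a bystander; origin under its centre.
Not all that is in view belongs to the job. Leave any orange look-alike of the part that bears jar_c_mid alone.

How it is judged (in metres and radians):
On the way, in this order (a step that is already met when the one before it is completed fails the run):
1. the clamp bar is drawn open (more than 24 mm from its closed end) (value of joint bar above 0.024 m), for 0.2 s.
2. every jar stands upright in a bay with its red mark facing the scanner (within 20 degrees) ((y of jar_a_mid in the frame of station between -0.12 and -0.07 m or y of jar_a_mid in the frame of station between -0.04 and 0.01 m or y of jar_a_mid in the frame of station between 0.04 and 0.09 m) and x of jar_a_mid in the frame of station between 0.022 and 0.064 m and z of jar_a_mid in the frame of station between 0.05 and 0.064 m and angle between each of jar_a_mid, jar_b_mid, jar_c_mid, jar_d_mid's own z axis and vertical below 0.12 rad and angle between the x axis of each of jar_a_mid, jar_b_mid, jar_c_mid, jar_d_mid and the x axis of station, either way round below 0.35 rad and x of each of jar_a_mark, jar_b_mark, jar_c_mark, jar_d_mark in the frame of station above 0.045 m and (y of jar_b_mid in the frame of station between -0.12 and -0.07 m or y of jar_b_mid in the frame of station between -0.04 and 0.01 m or y of jar_b_mid in the frame of station between 0.04 and 0.09 m) and x of jar_b_mid in the frame of station between 0.022 and 0.064 m and z of jar_b_mid in the frame of station between 0.05 and 0.064 m and (y of jar_c_mid in the frame of station between -0.12 and -0.07 m or y of jar_c_mid in the frame of station between -0.04 and 0.01 m or y of jar_c_mid in the frame of station between 0.04 and 0.09 m) and x of jar_c_mid in the frame of station between 0.022 and 0.064 m and z of jar_c_mid in the frame of station between 0.05 and 0.064 m and (y of jar_d_mid in the frame of station between -0.12 and -0.07 m or y of jar_d_mid in the frame of station between -0.04 and 0.01 m or y of jar_d_mid in the frame of station between 0.04 and 0.09 m) and x of jar_d_mid in the frame of station between 0.022 and 0.064 m and z of jar_d_mid in the frame of station between 0.05 and 0.064 m), for 0.2 s.
3. the bar is closed on the jars and the wedge presses on its ramp with more than 3 N (value of joint bar between 0.01 and 0.021 m and value of joint wedge above 0.06 m and contact force between wedge_c1 and bar_c2 above 3 N), for 0.2 s.
At the end, for the whole second after the job is handed in: Each jar upright (7 deg) in a bay of its own (25 mm along the row), within 6 mm of touching the scanner, red mark facing it within 20 deg; bar closed on the jars (0.010 to 0.021); wedge in by more than 60 mm and jammed, pressing the ramp with more than 3 N (all of step 3 and (y of jar_a_mid in the frame of station between -0.12 and -0.07 m or y of jar_a_mid in the frame of station between -0.04 and 0.01 m or y of jar_a_mid in the frame of station between 0.04 and 0.09 m) and x of jar_a_mid in the frame of station between 0.051 and 0.064 m and z of jar_a_mid in the frame of station between 0.05 and 0.064 m and angle between each of jar_a_mid, jar_b_mid, jar_c_mid, jar_d_mid's own z axis and vertical below 0.12 rad and angle between the x axis of each of jar_a_mid, jar_b_mid, jar_c_mid, jar_d_mid and the x axis of station, either way round below 0.35 rad and x of each of jar_a_mark, jar_b_mark, jar_c_mark, jar_d_mark in the frame of station above 0.07 m and (y of jar_b_mid in the frame of station between -0.12 and -0.07 m or y of jar_b_mid in the frame of station between -0.04 and 0.01 m or y of jar_b_mid in the frame of station between 0.04 and 0.09 m) and x of jar_b_mid in the frame of station between 0.051 and 0.064 m and z of jar_b_mid in the frame of station between 0.05 and 0.064 m and (y of jar_c_mid in the frame of station between -0.12 and -0.07 m or y of jar_c_mid in the frame of station between -0.04 and 0.01 m or y of jar_c_mid in the frame of station between 0.04 and 0.09 m) and x of jar_c_mid in the frame of station between 0.051 and 0.064 m and z of jar_c_mid in the frame of station between 0.05 and 0.064 m and (y of jar_d_mid in the frame of station between -0.12 and -0.07 m or y of jar_d_mid in the frame of station between -0.04 and 0.01 m or y of jar_d_mid in the frame of station between 0.04 and 0.09 m) and x of jar_d_mid in the frame of station between 0.051 and 0.064 m and z of jar_d_mid in the frame of station between 0.05 and 0.064 m).
It fails at once if the slide box is moved more than 30 mm (distance of slide_box from where it was at the start of the episode above 0.03 m).
It fails at once if the timer is moved more than 30 mm (distance of timer from where it was at the start of the episode above 0.03 m).
It fails at once if the wash bottle is moved more than 30 mm (distance of wash_bottle from where it was at the start of the episode above 0.03 m).
Of jar_a, jar_b, jar_c, jar_d only 2 to 3 are there at a start; the rules pass over those that are not, and their reading is None.
At some moment in a run one of jar_a, jar_b, jar_c, jar_d may be knocked a few centimetres aside while the robot is not near it.
It also fails if it takes over 210 s, if anything falls off the work surface, if the arm or the gripper's body presses on something with over 40 N, if the wrist force passes 120 N, or if a joint passes its speed limit or range.

### The arm

A 6-joint arm with a two-finger parallel gripper is mounted at the origin on the work surface. World frame = base frame: x ahead of the robot, y to its left, z up, the work surface at z = 0. Lengths are in mm, angles in degrees, forces in N, time in s.
With the tool pointing down it reaches from about 300 to 850 mm from the base axis. Payload 4.2 kg.
Tool frame: the origin (TCP) lies midway between the tips of the shut fingers; the grasp point (between the pads) lies 19 mm behind it (env.grip_point_offset is the distance from the TCP to the grasp point, in mm); z points along the fingers, x is the direction in which the jaws open and shut, and the axes are right-handed (so a half turn about z gives the same grasp; the last joint's range is limited). The gripper opens to 91 mm and grips with 3 to 60 N. Pads are 32 mm wide; open, the fingers measure 118 mm over their backs; the gripper's body (76 mm by 178 mm) begins 60 mm behind the grasp point.
Start: joints at [69.672, 18.312, 89.639, -0, 72.044, -1.146], TCP at [188.937, 543.091, 193.176] pointing down, gripper open.
Joint ranges: [-177.97, 177.97], [-48.28, 115.42], [12.27, 149.76], [-77.06, 257.06], [2.81, 150.46], [-146.56, 146.56]. Speed limits (degrees/s): [147.25, 147.25, 180, 180, 180, 180].

### API

Orientations are given as [roll, pitch, yaw] about the fixed x, y, z axes, in that order (R = Rz(yaw) Ry(pitch) Rx(roll)).
In Python, from workcell import env gives the robot as it stands.
- The arm moves only by the shell command python3 -m pendant 'ROWS' [FORCE]. ROWS is JSON, a list of rows, each an object with "xyz": the shift along the tool's x, y, z in m, a list of three; "roll": the turn about the tool's z in degrees; "jaw": the closure, from 0 (fully open) to 1 (shut). A call has exactly 8 rows; each row is the pose to reach, as a shift and turn from the pose commanded when the call began, along the tool's axes at that moment; what a row does not reach only later rows make up. A row lasts 1/8 s, in which the tool goes at most 62.5 mm and 10.7 degrees, less where a joint would pass 70% of its speed; a pose out of reach is approached as far as the arm can. A call with a gripper value outside its range is refused whole. The fingers move at their own pace and stop on an object; FORCE is the grip in N (left out, the last holds). Time passes only in rows, so rows that repeat a pose let the fingers close, or fill a call up. It gives the time, the measured TCP pose, the force and the opening at its end, in the units of the state.
- env.state(): the state, without advancing time (a new reading comes with each control period).
- env.grab_frame(name): name is "scene" or "side" or "wrist"; returns (picture, depth): 384x512x3 uint8, blue, green, red; 384x512 float32, mm along the optical axis (not along the pixel's ray), 0 where there is no reading.
- env.camera_params(name): a dict with "camera_matrix" (3x3 intrinsics, pixels), "cam_to_world" (4x4, takes a point from camera to world coordinates); the wrist camera has in their place "hand_eye" (4x4, takes a point from camera to tool coordinates, whose origin is the TCP and whose axes are the tool frame's). Camera axes: x right, y up, looking along -z (the intrinsics and any distortion apply to the point x, -y, -z); pixel columns grow to the right and rows downward; lengths in mm; the calibration is good to about 2 mm. A picture is of the moment at which its call begins: read the wrist's pose just before it. camera_params takes no time and is no camera call.
- env.job_done(): hands the job in, once; it reports no verdict.
The state is a dict: "time_s": time; "qpos": joint angles; "qvel": joint speeds; "effort": joint torques, N m; "ee_pos": TCP position; "ee_rot": TCP orientation; "force": force on the tool from outside, world axes, zero at the start; "torque": the same for the moment, N m; "gripper_width": finger opening in mm.
Only numpy, scipy, OpenCV 4.12 (cv2) and the standard library are available. Lean on these libraries where they do the work, as an engineer would, in place of code of your own. Each camera call takes 0.05 s, during which the arm holds its last target. There are 200 camera calls.

## Working session

There is one attempt and no reset: what is moved stays moved. The work goes in short steps, Python scripts to look and compute and a shell command to move; the robot and the scene stay as the last step left them, time stands still between calls to the robot, and variables do not carry over. Pictures are saved under pics/ and viewed, about 12 in all and at most 16, crops included, and the job is handed in when it is done.

```bash
mkdir -p pics; ls
python3 - <<'E'
from workcell import env
import cv2,numpy as np
np.set_printoptions(precision=3,suppress=True)
print(env.state())
for n in("scene","side"):
    p,d=env.grab_frame(n); cv2.imwrite(f"pics/{n}0.png",p); np.save(f"pics/{n}0.npy",d)
    print(n,env.camera_params(n), (d>0).mean())
print(env.camera_params("wrist"))
E
```

```text
pics
{'time_s': 0.0, 'qpos': array([69.671, 18.353, 89.706, -0.002, 72.043, -1.147]), 'qvel': array([ 0.009, -0.007,  0.007, -0.092, -0.078, -0.052]), 'effort': array([ -0.001, -41.246, -23.198,   0.073,   0.046,  -0.   ]), 'ee_pos': array([188.765, 542.572, 192.317]), 'ee_rot': array([-180.   ,    0.101,   70.818]), 'force': array([ 0.233, -0.716,  0.261]), 'torque': array([0.004, 0.002, 0.013]), 'gripper_width': 91.0473884372759}
scene {'camera_matrix': array([[366.497,   0.   , 255.311],
       [  0.   , 366.497, 196.035],
       [  0.   ,   0.   ,   1.   ]]), 'cam_to_world': array([[  -0.881,   -0.402,    0.25 ,  857.522],
       [   0.474,   -0.745,    0.47 ,  549.216],
       [  -0.002,    0.533,    0.846, 1103.237],
       [   0.   ,    0.   ,    0.   ,    1.   ]])} 0.9960683186848959
side {'camera_matrix': array([[452.865,   0.   , 260.218],
       [  0.   , 452.865, 197.436],
       [  0.   ,   0.   ,   1.   ]]), 'cam_to_world': array([[   0.838,    0.376,   -0.396,   28.484],
       [  -0.546,    0.565,   -0.618, -853.969],
       [  -0.009,    0.734,    0.679, 1012.284],
       [   0.   ,    0.   ,    0.   ,    1.   ]])} 0.9958343505859375
{'camera_matrix': array([[307.425,   0.   , 252.11 ],
       [  0.   , 307.425, 193.518],
       [  0.   ,   0.   ,   1.   ]]), 'hand_eye': array([[   1.   ,    0.001,   -0.001,    1.232],
       [   0.   ,   -0.955,   -0.296,  -84.454],
       [  -0.001,    0.296,   -0.955, -191.056],
       [   0.   ,    0.   ,    0.   ,    1.   ]])}
```

View pics/scene0.png

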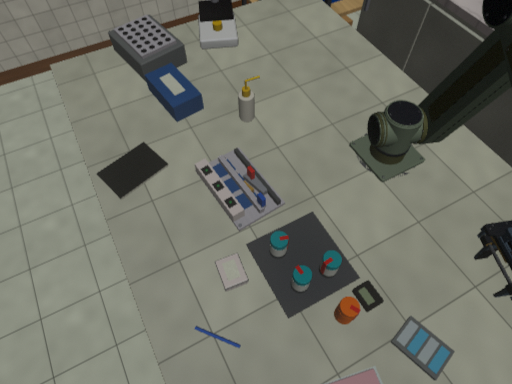

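View pics/side0.png

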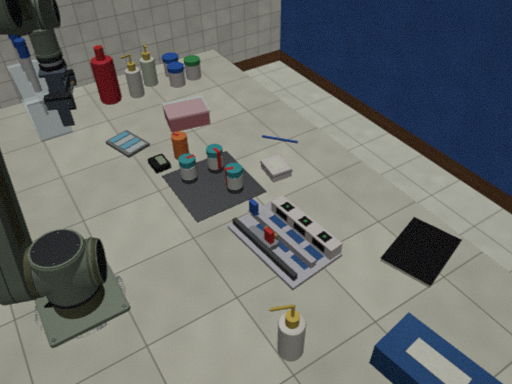

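The scene view shows three teal-lidded jars on the grey mat, at (279,238), (302,272) and (332,260). The orange look-alike is off the mat at (347,310) and the wash bottle is at (247,105). The station is at (240,185), with the red tab at (251,172) and the blue handle at (262,198).

```bash
cat > h.py <<'E'
import cv2,numpy as np
from workcell import env
from scipy.spatial.transform import Rotation as R
np.set_printoptions(precision=1,suppress=True)
def cloud(n,p,d,st=None):
    c=env.camera_params(n);K=c["camera_matrix"]
    if n=="wrist":
        T=np.eye(4);T[:3,:3]=R.from_euler("xyz",st["ee_rot"],degrees=True).as_matrix();T[:3,3]=st["ee_pos"]
        T=T@c["hand_eye"]
    else:T=c["cam_to_world"]
    v,u=np.mgrid[:d.shape[0],:d.shape[1]]
    P=np.dstack([(u-K[0,2])/K[0,0]*d,-(v-K[1,2])/K[1,1]*d,-d])
    W=P@T[:3,:3].T+T[:3,3]; W[d<=0]=np.nan
    return W,cv2.cvtColor(p,cv2.COLOR_BGR2HSV)
def look(n,save=None):
    st=env.state();p,d=env.grab_frame(n)
    if save:cv2.imwrite(f"pics/{save}.png",p)
    return (*cloud(n,p,d,st),p,st)
def teal(H):return (H[...,0]>78)&(H[...,0]<100)&(H[...,1]>110)
def red(H):return ((H[...,0]<6)|(H[...,0]>173))&(H[...,1]>150)
def blue(H):return (H[...,0]>105)&(H[...,0]<130)&(H[...,1]>120)
def blobs(m,n=5):
    k,l,s,c=cv2.connectedComponentsWithStats(m.astype(np.uint8))
    return [(c[i],l==i) for i in range(1,k) if s[i,4]>=n]
def stn(S,P): # station [x,y,yawdeg] -> coords of P in station
    a=np.deg2rad(S[2]);d=np.asarray(P)[...,:2]-S[:2]
    return np.stack([d[...,0]*np.cos(a)+d[...,1]*np.sin(a),-d[...,0]*np.sin(a)+d[...,1]*np.cos(a)],-1)
def unst(S,x,y):
    a=np.deg2rad(S[2]);return np.array([S[0]+x*np.cos(a)-y*np.sin(a),S[1]+x*np.sin(a)+y*np.cos(a)])
def jars(W,H):
    Z=W[...,2];lid=(teal(H)|red(H))&(Z>84)&(Z<115)
    out=[]
    for c,m in blobs(lid,25):
        if (teal(H)&m).sum()<10: continue
        ctr=cv2.minEnclosingCircle(W[m][:,:2].astype(np.float32))
        r=W[m&red(H)][:,:2].mean(0) if (m&red(H)).any() else np.full(2,np.nan)
        v=r-W[m&teal(H)][:,:2].mean(0)
        out.append((c,np.array(ctr[0]),ctr[1],np.nanmedian(Z[m]),np.degrees(np.arctan2(r[1]-ctr[0][1],r[0]-ctr[0][0])),np.hypot(*(r-ctr[0]))))
    return out
E
python3 - <<'E'
from h import *
for n in("scene","side"):
    p=cv2.imread(f"pics/{n}0.png");d=np.load(f"pics/{n}0.npy");W,H=cloud(n,p,d)
    print(n)
    for j in jars(W,H):print(" jar",*j)
    Z=W[...,2]
    for nm,m in(("red",red(H)&(Z>30)),("blue",blue(H)&(Z>50)&(Z<95))):
        for c,b in blobs(m,4):print(" ",nm,c,b.sum(),np.median(W[b],0),"zmax",W[b][:,2].max())
    wm=(Z>45)&(Z<60)
    for c,b in blobs(wm,60):
        q=W[b][:,:2].astype(np.float32);print(" flat50",c,b.sum(),cv2.minAreaRect(q),np.median(H[b],0),np.median(Z[b]))
    gm=(H[...,2]<75)&(Z>26)&(Z<44)
    for c,b in blobs(gm,60):
        print(" dark34",c,b.sum(),cv2.minAreaRect(W[b][:,:2].astype(np.float32)))
E
```

```text
scene
 jar [278.5 239.9] [567.8 158. ] 28.33492660522461 92.83427205371754 170.70011666767695 15.4273338167872
 jar [332.2 259.4] [463.7 287.6] 28.34378433227539 93.3687435578467 -3.9741950684855003 17.06157089402246
 jar [302.1 275.1] [566.4 284.5] 28.546772003173828 92.83258457680176 -89.99399288876631 15.332272269346962
  red [251.2 171.4] 49 [ 518.6 -116.8   78.4] zmax 85.4796120185631
  red [284.  237.4] 23 [552.1 160.4  93.1] zmax 97.75414042693319
  red [325.2 263.9] 54 [489.9 287.4  91.3] zmax 96.54544390779733
  red [299.  269.4] 29 [565.9 269.2  94.2] zmax 98.49492847272631
  red [354.7 308.7] 37 [491.5 436.4  91.4] zmax 95.44612316715154
  blue [173.2  86.8] 1019 [ 600.3 -633.9   79. ] zmax 87.27416467008254
  blue [196.5 101. ] 4 [ 542.6 -542.4   58.1] zmax 60.93689425282582
  blue [261.4 198.4] 58 [541.6  -0.2  82.7] zmax 88.95322482712083
 flat50 [438.   25.8] 271 ((-675.005615234375, -490.81817626953125), (19.060619354248047, 483.2527160644531), 0.07773970812559128) [30. 24. 52.] 52.39937461488262
 flat50 [217.6  30.7] 599 ((253.39996337890625, -965.1617431640625), (21
[... 3603 characters left out ...]
flat50 [290.2 347.9] 88 ((371.4514465332031, -442.4180603027344), (23.961854934692383, 60.47884750366211), 54.48899841308594) [27. 19. 97.] 53.38681143400521
 flat50 [391.3 367.3] 160 ((526.947998046875, -604.5200805664062), (4.348258018493652, 102.53746032714844), 8.666282653808594) [107. 167.  52.] 52.60279938178974
 dark34 [265.9 248.3] 386 ((513.502197265625, -133.2730712890625), (49.549190521240234, 279.02978515625), 5.593442916870117)
 dark34 [ 78.7 305.9] 272 ((-10.416999816894531, -38.2915153503418), (60.657039642333984, 146.2631378173828), 81.78646850585938)
 dark34 [387.9 369.3] 159 ((526.5911254882812, -600.3428344726562), (4.2772369384765625, 92.7442855834961), 8.651274681091309)
```

```bash
python3 -m pendant '[{"xyz":[-0.03,0.033,-0.03],"roll":8,"jaw":0},{"xyz":[-0.06,0.066,-0.06],"roll":16,"jaw":0},{"xyz":[-0.09,0.1,-0.06],"roll":24,"jaw":0},{"xyz":[-0.12,0.133,-0.06],"roll":32,"jaw":0},{"xyz":[-0.15,0.166,-0.06],"roll":41,"jaw":0},{"xyz":[-0.18,0.2,-0.06],"roll":49,"jaw":0},{"xyz":[-0.21,0.232,-0.06],"roll":57,"jaw":0},{"xyz":[-0.238,0.264,-0.06],"roll":65.2,"jaw":0}]' 40
python3 -m pendant '[{"xyz":[0.02,0.046,0],"roll":0,"jaw":0},{"xyz":[0.04,0.093,0],"roll":0,"jaw":0},{"xyz":[0.06,0.14,0],"roll":0,"jaw":0},{"xyz":[0.08,0.186,0],"roll":0,"jaw":0},{"xyz":[0.1,0.233,0],"roll":0,"jaw":0},{"xyz":[0.12,0.28,0],"roll":0,"jaw":0},{"xyz":[0.139,0.326,0],"roll":0,"jaw":0},{"xyz":[0.139,0.326,0],"roll":0,"jaw":0}]'
cat > st.py <<'E'
from h import *
import sys
W,H,p,st=look("wrist",sys.argv[1]);Z=W[...,2]
print(st["ee_pos"],st["ee_rot"],st["time_s"])
for nm,m in(("red",red(H)&(Z>70)&(Z<88)),("blue",blue(H)&(Z>76)&(Z<95)),("scanner",(Z>46)&(Z<58)),("fence",(H[...,2]<75)&(Z>27)&(Z<40)),("pads",blue(H)&(Z>5)&(Z<20))):
    for c,b in blobs(m,80):
        r=cv2.minAreaRect(W[b][:,:2].astype(np.float32))
        print(nm,c,b.sum(),np.array(r[0]),np.array(r[1]),round(r[2],2),"z %.1f"%np.median(Z[b]))
E
python3 st.py w1
```

```text
time_s: 1.1
ee_pos: [360.3, 230.1, 252.9]
ee_rot: [180.0, 0.0, 5.4]
force: [0.5, -0.3, 0.2]
gripper_width: 91.5
time_s: 2.1
ee_pos: [531.1, -81.9, 252.0]
ee_rot: [180.0, 0.1, 5.4]
force: [-1.3, 0.4, -0.9]
gripper_width: 91.3
[531.1 -81.9 252. ] [180.    0.1   5.4] 2.1
red [238.8 202.8] 271 [ 518.8 -124. ] [15.2 27.8] 4.69 z 79.0
blue [267.  109.5] 361 [541.3  -7.7] [13.7 30.6] 6.08 z 84.1
scanner [329.8 182. ] 4756 [ 640.7 -120.3] [ 46.3 234.1] 5.75 z 51.6
scanner [145.8 350. ] 98 [ 394.  -392.8] [ 5.7 30.9] 70.15 z 50.9
fence [427.8  22.3] 197 [727.7 108.8] [16.  74.3] 71.43 z 29.5
fence [223.6 180.4] 1717 [ 496.3 -124.9] [ 13.3 270.7] 5.76 z 33.4
fence [311.4 192.8] 307 [ 618.8 -127.9] [  1.4 243.2] 5.77 z 33.6
pads [259.5 141.3] 274 [539.1 -53.3] [12.7 38. ] 5.54 z 11.7
pads [294.6 147.8] 1141 [589.  -57.9] [39.2 56.8] 5.92 z 11.8
pads [259.2 204.8] 301 [ 548.1 -142.3] [13.6 56.8] 5.57 z 11.7
pads [292.8 201.8] 966 [ 597.4 -137.5] [38.8 57.8] 6.72 z 11.6
pads [259. 251.] 296 [ 555.3 -222.3] [12.7 56.7] 5.85 z 11.7
pads [291.1 250.4] 848 [ 605.2 -216.9] [38.7 58.8] 5.97 z 11.6
```

View pics/w1.png

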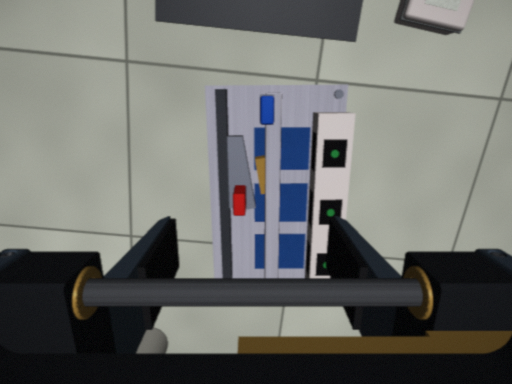

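The wrist view shows the station with the red tab at (239,203), blue handle at (267,109) and scanner windows at (335,153) and (331,212). It gives station ≈ (534, -130) mm, yaw 5.8°, with wedge ≈ 92 mm and bar ≈ 5 mm. I'll grip the tab and withdraw the wedge.

```bash
python3 -m pendant '[{"xyz":[-0.008,0.02,0.02],"roll":0,"jaw":0},{"xyz":[-0.016,0.041,0.05],"roll":-0.4,"jaw":0},{"xyz":[-0.016,0.041,0.09],"roll":-0.4,"jaw":0},{"xyz":[-0.016,0.041,0.13],"roll":-0.4,"jaw":0},{"xyz":[-0.016,0.041,0.17],"roll":-0.4,"jaw":0},{"xyz":[-0.016,0.041,0.19],"roll":-0.4,"jaw":0},{"xyz":[-0.016,0.041,0.207],"roll":-0.4,"jaw":0},{"xyz":[-0.016,0.041,0.207],"roll":-0.4,"jaw":0}]' 40
python3 -m pendant '[{"xyz":[0,0,0],"roll":0,"jaw":0.3},{"xyz":[0,0,0],"roll":0,"jaw":0.6},{"xyz":[0,0,0],"roll":0,"jaw":0.85},{"xyz":[0,0,0],"roll":0,"jaw":1},{"xyz":[0,0,0],"roll":0,"jaw":1},{"xyz":[0,0,0],"roll":0,"jaw":1},{"xyz":[0,0,0],"roll":0,"jaw":1},{"xyz":[0,0,0],"roll":0,"jaw":1}]' 40
```

```text
time_s: 3.15
ee_pos: [516.9, -120.1, 45.2]
ee_rot: [-179.9, 0.2, 6.1]
force: [0.7, -0.0, -0.0]
gripper_width: 91.2
time_s: 4.15
ee_pos: [517.6, -121.7, 46.0]
ee_rot: [-180.0, 0.1, 6.0]
force: [0.4, 0.2, 2.9]
gripper_width: 15.5
```

```bash
python3 -m pendant '[{"xyz":[0,0.006,0],"roll":0,"jaw":1},{"xyz":[0,0.018,0],"roll":0,"jaw":1},{"xyz":[0,0.03,0],"roll":0,"jaw":1},{"xyz":[0,0.042,0],"roll":0,"jaw":1},{"xyz":[0,0.054,0],"roll":0,"jaw":1},{"xyz":[0,0.066,0],"roll":0,"jaw":1},{"xyz":[0,0.078,0],"roll":0,"jaw":1},{"xyz":[0,0.088,0],"roll":0,"jaw":1}]'
python3 -m pendant '[{"xyz":[0,0.002,0],"roll":0,"jaw":1},{"xyz":[0,0.004,0],"roll":0,"jaw":1},{"xyz":[0,0.004,0],"roll":0,"jaw":1},{"xyz":[0,0.004,0],"roll":0,"jaw":1},{"xyz":[0,0.004,0],"roll":0,"jaw":0.6},{"xyz":[0,0.004,0],"roll":0,"jaw":0},{"xyz":[0,0.004,0],"roll":0,"jaw":0},{"xyz":[0,0.004,0],"roll":0,"jaw":0}]'
python3 -m pendant '[{"xyz":[0,0,-0.06],"roll":0,"jaw":0},{"xyz":[0,-0.04,-0.12],"roll":0,"jaw":0},{"xyz":[0,-0.08,-0.15],"roll":0,"jaw":0},{"xyz":[0,-0.12,-0.15],"roll":0,"jaw":0},{"xyz":[0,-0.15,-0.15],"roll":0,"jaw":0},{"xyz":[0,-0.15,-0.15],"roll":0,"jaw":0},{"xyz":[0,-0.15,-0.15],"roll":0,"jaw":0},{"xyz":[0,-0.15,-0.15],"roll":0,"jaw":0}]'
python3 st.py w2 | grep -E "^\[|red|blue|fence"
```

```text
time_s: 5.15
ee_pos: [526.5, -210.3, 46.0]
ee_rot: [-180.0, 0.1, 6.0]
force: [-4.9, 1.4, 3.3]
gripper_width: 16.0
time_s: 6.15
ee_pos: [528.3, -213.6, 46.1]
ee_rot: [180.0, -0.0, 6.0]
force: [0.3, -0.6, 0.3]
gripper_width: 53.0
time_s: 7.15
ee_pos: [512.5, -64.9, 196.0]
ee_rot: [180.0, 0.0, 5.9]
force: [0.1, 0.1, -1.2]
gripper_width: 91.3
[512.5 -64.9 196. ] [180.    0.    5.9] 7.15
red [251.3 310.9] 126 [ 528.4 -220.1] [13.1 16.3] 5.57 z 79.2
blue [286.4 131.3] 507 [540.9  -7.4] [14.8 31.5] 6.0 z 84.2
fence [467.4  28.8] 301 [726.1 109.7] [23.8 76.9] 65.1 z 29.8
fence [232.8 187.3] 1804 [493.3 -97.5] [ 13.3 218.1] 5.85 z 33.4
fence [335.9 173.5] 261 [611.7 -58.7] [  1.7 103.5] 5.67 z 33.5
fence [234.8 310.3] 89 [ 508.9 -257.5] [12.3 15.5] 5.54 z 33.2
```

```bash
python3 -m pendant '[{"xyz":[0.017,-0.027,0],"roll":0,"jaw":0.45},{"xyz":[0.034,-0.054,0.01],"roll":0,"jaw":0.45},{"xyz":[0.034,-0.054,0.04],"roll":0,"jaw":0.45},{"xyz":[0.034,-0.054,0.07],"roll":0,"jaw":0.45},{"xyz":[0.034,-0.054,0.1],"roll":0,"jaw":0.45},{"xyz":[0.034,-0.054,0.13],"roll":0,"jaw":0.45},{"xyz":[0.034,-0.054,0.148],"roll":0,"jaw":0.45},{"xyz":[0.034,-0.054,0.148],"roll":0,"jaw":0.6}]' 40
python3 -m pendant '[{"xyz":[0,0,0],"roll":0,"jaw":0.8},{"xyz":[0,0,0],"roll":0,"jaw":1},{"xyz":[0,0,0],"roll":0,"jaw":1},{"xyz":[0,0,0],"roll":0,"jaw":1},{"xyz":[-0.01,0,0],"roll":0,"jaw":1},{"xyz":[-0.02,0,0],"roll":0,"jaw":1},{"xyz":[-0.03,0,0],"roll":0,"jaw":1},{"xyz":[-0.035,0,0],"roll":0,"jaw":1}]'
python3 -m pendant '[{"xyz":[0,0,0],"roll":0,"jaw":1},{"xyz":[0,0,0],"roll":0,"jaw":1},{"xyz":[0,0,0],"roll":0,"jaw":0.7},{"xyz":[0,0,0],"roll":0,"jaw":0.5},{"xyz":[0,0,0],"roll":0,"jaw":0.5},{"xyz":[0,0,-0.05],"roll":0,"jaw":0.5},{"xyz":[0,0,-0.1],"roll":0,"jaw":0},{"xyz":[0,0,-0.15],"roll":0,"jaw":0}]'
python3 st.py w3 | grep -E "^\[|red|blue"
```

```text
time_s: 8.2
ee_pos: [539.5, -7.3, 46.7]
ee_rot: [-180.0, 0.2, 6.0]
force: [-0.5, -0.0, -0.4]
gripper_width: 42.9
time_s: 9.2
ee_pos: [505.6, -10.3, 48.9]
ee_rot: [180.0, -0.1, 6.0]
force: [2.9, 1.0, 5.1]
gripper_width: 15.8
time_s: 10.2
ee_pos: [505.1, -10.3, 199.3]
ee_rot: [-180.0, 0.1, 6.0]
force: [1.6, -0.2, -0.8]
gripper_width: 62.6
[505.1 -10.3 199.3] [-180.     0.1    6. ] 10.2
red [252.6 331.9] 80 [ 526.1 -201.6] [13.8  4.4] 8.51 z 76.6
blue [251.9 184.1] 437 [505.4 -10.3] [14.6 31.1] 5.71 z 84.1
```

```bash
python3 -m pendant '[{"xyz":[0.003,-0.03,-0.03],"roll":0,"jaw":0},{"xyz":[0.006,-0.06,-0.06],"roll":0,"jaw":0},{"xyz":[0.009,-0.09,-0.08],"roll":0,"jaw":0},{"xyz":[0.012,-0.12,-0.08],"roll":0,"jaw":0},{"xyz":[0.015,-0.15,-0.08],"roll":0,"jaw":0},{"xyz":[0.02,-0.19,-0.08],"roll":0,"jaw":0},{"xyz":[0.02,-0.19,-0.08],"roll":0,"jaw":0},{"xyz":[0.02,-0.19,-0.08],"roll":0,"jaw":0}]'
cat > jl.py <<'E'
from h import *
import sys
W,H,p,st=look("wrist",sys.argv[1]);print(st["ee_pos"],st["ee_rot"],st["time_s"])
for c,xy,r,z,a,rr in jars(W,H):print("jar",c,xy,"r %.1f z %.1f mark %.1f (%.1f)"%(r,z,a,rr), "st",stn(np.array([533.8,-130,5.8]),xy))
E
python3 jl.py w4
```

```text
time_s: 11.25
ee_pos: [505.4, 180.2, 277.6]
ee_rot: [179.9, 0.1, 6.0]
force: [0.2, 0.5, 0.3]
gripper_width: 91.0
[505.4 180.2 277.6] [179.9   0.1   6. ] 11.25
jar [224.4  75.2] [465.1 286.8] r 27.9 z 92.5 mark nan (nan) st [-26.3 421.6]
jar [314.4  86.4] [567.9 284.3] r 28.3 z 92.5 mark -88.6 (14.9) st [ 75.8 408.7]
jar [300.3 191.3] [569.4 157.3] r 28.5 z 92.4 mark 163.0 (15.9) st [ 64.5 282.2]
```

View pics/w4.png

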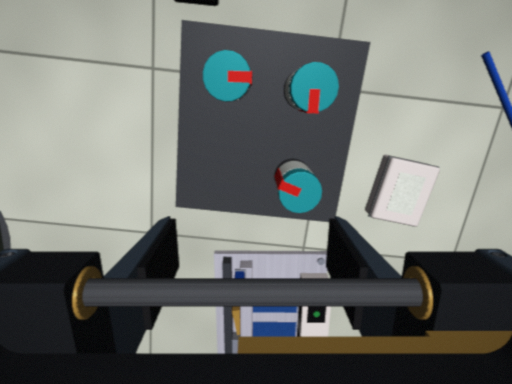

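The wrist view shows jar lids at (227,75) with its mark pointing right, (314,86) with its mark down, and (300,191) with its mark left. The orange look-alike isn't in view here. I'll start with the jar at (569,157), mark 163°: grip at yaw 73 and place at yaw -84.

```bash
python3 -m pendant '[{"xyz":[0.02,0.01,0.02],"roll":-8.4,"jaw":0},{"xyz":[0.04,0.02,0.04],"roll":-16.8,"jaw":0},{"xyz":[0.061,0.029,0.06],"roll":-25.2,"jaw":0},{"xyz":[0.061,0.029,0.08],"roll":-33.6,"jaw":0},{"xyz":[0.061,0.029,0.1],"roll":-42,"jaw":0},{"xyz":[0.061,0.029,0.12],"roll":-50.4,"jaw":0},{"xyz":[0.061,0.029,0.13],"roll":-58.8,"jaw":0},{"xyz":[0.061,0.029,0.13],"roll":-67,"jaw":0}]' 25
python3 jl.py w5
```

```text
time_s: 12.3
ee_pos: [568.7, 156.6, 147.0]
ee_rot: [-179.9, 0.1, 73.2]
force: [0.4, 0.2, 0.5]
gripper_width: 91.5
[568.7 156.6 147. ] [-179.9    0.1   73.2] 12.3
jar [379.2  28.3] [465.8 285.9] r 28.1 z 92.6 mark 6.1 (14.1) st [-25.6 420.6]
jar [400.1 155.8] [567.4 283.8] r 28.5 z 92.5 mark -86.7 (15.7) st [ 75.2 408.3]
jar [251.6 204.8] [569.7 157.2] r 27.9 z 92.4 mark nan (nan) st [ 64.8 282.1]
```

Well aligned: the jar reads (569.7,157.2) against the TCP at (568.7,156.6). Down, grip and lift.

```bash
python3 -m pendant '[{"xyz":[0.001,0,0.02],"roll":0,"jaw":0},{"xyz":[0.001,0,0.045],"roll":0,"jaw":0},{"xyz":[0.001,0,0.07],"roll":0,"jaw":0},{"xyz":[0.001,0,0.085],"roll":0,"jaw":0},{"xyz":[0.001,0,0.093],"roll":0,"jaw":0},{"xyz":[0.001,0,0.093],"roll":0,"jaw":0.2},{"xyz":[0.001,0,0.093],"roll":0,"jaw":0.6},{"xyz":[0.001,0,0.093],"roll":0,"jaw":1}]' 25
python3 -m pendant '[{"xyz":[0,0,0],"roll":0,"jaw":1},{"xyz":[0,0,0],"roll":0,"jaw":1},{"xyz":[0,0,-0.02],"roll":0,"jaw":1},{"xyz":[0,0,-0.05],"roll":0,"jaw":1},{"xyz":[0,0,-0.08],"roll":0,"jaw":1},{"xyz":[0,0,-0.11],"roll":0,"jaw":1},{"xyz":[0,0,-0.14],"roll":0,"jaw":1},{"xyz":[0,0,-0.14],"roll":0,"jaw":1}]'
```

```text
time_s: 13.35
ee_pos: [570.2, 159.4, 55.9]
ee_rot: [179.9, -0.1, 73.0]
force: [0.1, 0.5, 0.4]
gripper_width: 64.1
time_s: 14.35
ee_pos: [571.0, 159.8, 197.0]
ee_rot: [179.8, -0.2, 73.0]
force: [0.1, -0.3, -2.6]
gripper_width: 55.0
```

```bash
python3 -m pendant '[{"xyz":[-0.03,0.011,0],"roll":10,"jaw":1},{"xyz":[-0.075,0.028,0],"roll":20,"jaw":1},{"xyz":[-0.125,0.047,0],"roll":30,"jaw":1},{"xyz":[-0.175,0.065,0],"roll":40,"jaw":1},{"xyz":[-0.225,0.084,0],"roll":50,"jaw":1},{"xyz":[-0.275,0.103,0],"roll":60,"jaw":1},{"xyz":[-0.325,0.121,0],"roll":70,"jaw":1},{"xyz":[-0.359,0.134,0],"roll":80,"jaw":1}]'
python3 -m pendant '[{"xyz":[0,0,0],"roll":10,"jaw":1},{"xyz":[0,0,0],"roll":20,"jaw":1},{"xyz":[0,0,0.01],"roll":30,"jaw":1},{"xyz":[0,0,0.02],"roll":40,"jaw":1},{"xyz":[0,0,0.04],"roll":50,"jaw":1},{"xyz":[0,0,0.05],"roll":60,"jaw":1},{"xyz":[0,0,0.06],"roll":70,"jaw":1},{"xyz":[0,0,0.06],"roll":77,"jaw":1}]'
python3 st.py w6 ; python3 jl.py w6b
```

```text
time_s: 15.35
ee_pos: [591.9, -225.2, 192.5]
ee_rot: [-179.9, 0.2, -7.4]
force: [-0.4, -0.6, -2.3]
gripper_width: 55.5
time_s: 16.35
ee_pos: [591.2, -222.4, 131.5]
ee_rot: [179.7, 0.2, -84.2]
force: [1.0, 0.1, -1.9]
gripper_width: 55.7
[ 591.2 -222.4  131.5] [179.7   0.2 -84.2] 16.35
scanner [158.1 127.8] 15835 [ 641.6 -133.3] [ 44.7 260.9] 5.75 z 51.7
scanner [ 41.7 251.4] 250 [512.1 -14.9] [33.  14.1] 67.84 z 51.1
fence [ 50.5 228.3] 153 [526.5 -19.4] [ 1.7 50.6] 5.18 z 30.4
fence [ 60.7 262.8] 333 [486.2 -24.2] [18.9 39.4] 48.77 z 33.4
pads [ 98.6 187.1] 3536 [568.  -60.4] [70.2 59.3] 5.63 z 11.9
pads [174.2 186.9] 3516 [ 575.5 -140. ] [71.2 59. ] 5.52 z 11.8
pads [251.1 166.9] 1252 [ 601.5 -217.6] [35.1 58.4] 5.42 z 11.8
[ 591.5 -222.6  132. ] [179.8   0.1 -84.4] 16.4
```

View pics/w6.png

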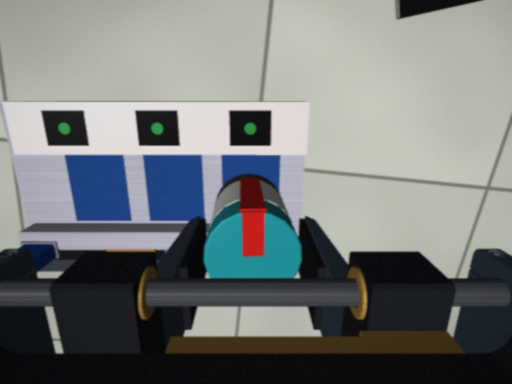

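The view shows the held jar at (252,235) with its mark pointing up at the scanner, over the right-hand bay pad (250,170), which is bay 0. Lower and release.

```bash
python3 -m pendant '[{"xyz":[0,-0.004,0.015],"roll":0,"jaw":1},{"xyz":[0,-0.004,0.03],"roll":0,"jaw":1},{"xyz":[0,-0.004,0.045],"roll":0,"jaw":1},{"xyz":[0,-0.004,0.055],"roll":0,"jaw":1},{"xyz":[0,-0.004,0.062],"roll":0,"jaw":1},{"xyz":[0,-0.004,0.067],"roll":0,"jaw":1},{"xyz":[0,-0.004,0.067],"roll":0,"jaw":1},{"xyz":[0,-0.004,0.067],"roll":0,"jaw":1}]'
python3 -m pendant '[{"xyz":[0,0,0],"roll":0,"jaw":0.3},{"xyz":[0,0,0],"roll":0,"jaw":0.25},{"xyz":[0,0,0],"roll":0,"jaw":0.25},{"xyz":[0,0,0],"roll":0,"jaw":0.25},{"xyz":[0,0,-0.02],"roll":0,"jaw":0.25},{"xyz":[0,0,-0.06],"roll":0,"jaw":0.2},{"xyz":[0,0,-0.1],"roll":0,"jaw":0.1},{"xyz":[0,0,-0.15],"roll":0,"jaw":0}]'
python3 jl.py w7
```

```text
time_s: 17.45
ee_pos: [597.3, -223.0, 68.6]
ee_rot: [-179.9, -0.0, -84.0]
force: [0.4, -0.1, -1.6]
gripper_width: 55.8
time_s: 18.45
ee_pos: [596.3, -222.7, 218.7]
ee_rot: [179.9, 0.1, -84.0]
force: [1.0, -0.1, 0.2]
gripper_width: 89.1
[ 596.3 -222.7  218.7] [179.9   0.1 -84. ] 18.45
jar [250.1 184. ] [ 596.2 -219.3] r 27.8 z 101.4 mark nan (nan) st [ 53.1 -95.2]
```

```bash
sed -i 's/H\[...,0\]<6)/H[...,0]<9)/; s/H\[...,1\]>150)$/H[...,1]>130)/' h.py
python3 -m pendant '[{"xyz":[-0.03,0,0],"roll":0,"jaw":0},{"xyz":[-0.08,-0.002,0],"roll":1,"jaw":0},{"xyz":[-0.13,-0.005,0],"roll":2,"jaw":0},{"xyz":[-0.18,-0.008,0],"roll":3,"jaw":0},{"xyz":[-0.23,-0.01,0],"roll":4,"jaw":0},{"xyz":[-0.28,-0.012,0],"roll":4,"jaw":0},{"xyz":[-0.33,-0.015,0],"roll":4,"jaw":0},{"xyz":[-0.36,-0.018,0],"roll":4,"jaw":0}]'
python3 -m pendant '[{"xyz":[-0.03,0,0],"roll":0,"jaw":0},{"xyz":[-0.06,0,0],"roll":0,"jaw":0},{"xyz":[-0.09,0,0.01],"roll":0,"jaw":0},{"xyz":[-0.12,0.002,0.02],"roll":0,"jaw":0},{"xyz":[-0.147,0.004,0.04],"roll":0,"jaw":0},{"xyz":[-0.147,0.004,0.06],"roll":0,"jaw":0},{"xyz":[-0.147,0.004,0.07],"roll":0,"jaw":0},{"xyz":[-0.147,0.004,0.07],"roll":0,"jaw":0}]'
python3 jl.py w8
```

```text
time_s: 19.5
ee_pos: [576.7, 139.3, 218.1]
ee_rot: [-180.0, 0.0, -87.9]
force: [-0.3, 0.7, -0.3]
gripper_width: 90.9
time_s: 20.5
ee_pos: [567.7, 283.4, 147.6]
ee_rot: [179.9, -0.0, -88.0]
force: [0.6, -1.0, 1.1]
gripper_width: 91.3
[567.7 283.4 147.6] [179.9  -0.  -88. ] 20.5
jar [252.2 200.9] [567.6 283.9] r 28.5 z 92.5 mark -86.1 (14.9) st [ 75.4 408.4]
jar [246.7 315.2] [461.6 286.5] r 27.2 z 92.4 mark nan (nan) st [-29.7 421.7]
```

```bash
python3 -m pendant '[{"xyz":[0,0,0.02],"roll":0,"jaw":0},{"xyz":[0,0,0.045],"roll":0,"jaw":0},{"xyz":[0,0,0.07],"roll":0,"jaw":0},{"xyz":[0,0,0.085],"roll":0,"jaw":0},{"xyz":[0,0,0.093],"roll":0,"jaw":0},{"xyz":[0,0,0.093],"roll":0,"jaw":0.2},{"xyz":[0,0,0.093],"roll":0,"jaw":0.6},{"xyz":[0,0,0.093],"roll":0,"jaw":1}]' 25
python3 -m pendant '[{"xyz":[0,0,0],"roll":0,"jaw":1},{"xyz":[0,0,0],"roll":0,"jaw":1},{"xyz":[0,0,-0.02],"roll":0,"jaw":1},{"xyz":[0,0,-0.05],"roll":0,"jaw":1},{"xyz":[0,0,-0.08],"roll":0,"jaw":1},{"xyz":[0,0,-0.11],"roll":0,"jaw":1},{"xyz":[0,0,-0.15],"roll":0,"jaw":1},{"xyz":[0,0,-0.15],"roll":0,"jaw":1}]'
```

```text
time_s: 21.55
ee_pos: [568.4, 284.1, 56.0]
ee_rot: [-179.9, 0.0, -88.0]
force: [0.2, -0.7, 0.2]
gripper_width: 64.0
time_s: 22.55
ee_pos: [569.5, 284.6, 208.3]
ee_rot: [-179.6, 0.2, -88.0]
force: [0.5, 0.2, -1.7]
gripper_width: 55.5
```

```bash
python3 -m pendant '[{"xyz":[0.035,0,0],"roll":-10,"jaw":1},{"xyz":[0.09,0,0],"roll":-20,"jaw":1},{"xyz":[0.15,-0.001,0],"roll":-30,"jaw":1},{"xyz":[0.21,-0.001,0],"roll":-40,"jaw":1},{"xyz":[0.27,-0.002,0],"roll":-50,"jaw":1},{"xyz":[0.33,-0.002,0],"roll":-60,"jaw":1},{"xyz":[0.385,-0.003,0],"roll":-70,"jaw":1},{"xyz":[0.424,-0.003,0],"roll":-80,"jaw":1}]'
python3 -m pendant '[{"xyz":[0,0,0],"roll":-7,"jaw":1},{"xyz":[0,0,0],"roll":-13,"jaw":1},{"xyz":[0,0,0.01],"roll":-13,"jaw":1},{"xyz":[0,0,0.03],"roll":-13,"jaw":1},{"xyz":[0,0,0.05],"roll":-13,"jaw":1},{"xyz":[0,0,0.065],"roll":-13,"jaw":1},{"xyz":[0,0,0.07],"roll":-13,"jaw":1},{"xyz":[0,0,0.07],"roll":-13,"jaw":1}]'
python3 - <<'E'
from h import *
W,H,p,st=look("wrist","w9");print(st["ee_pos"],st["ee_rot"],stn(np.array([533.5,-129.6,5.75]),st["ee_pos"]))
E
```

```text
time_s: 23.55
ee_pos: [584.6, -142.1, 202.7]
ee_rot: [-180.0, 0.2, -7.7]
force: [0.8, 0.9, -3.1]
gripper_width: 55.5
time_s: 24.55
ee_pos: [585.8, -139.7, 134.8]
ee_rot: [-180.0, 0.0, 5.0]
force: [-0.1, -0.1, -1.5]
gripper_width: 55.5
[ 585.8 -139.7  134.8] [-180.    0.    5.] [ 51.  -15.3]
```

View pics/w9.png

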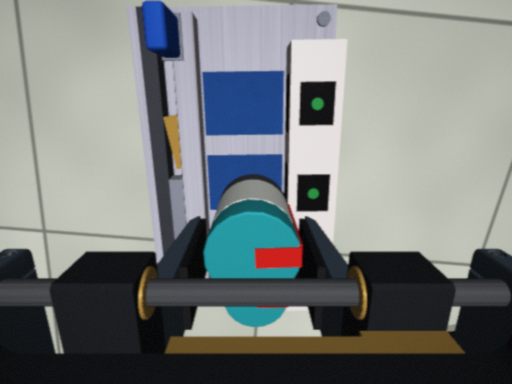

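The held jar at (252,250) has its mark facing right, toward the scanner, and is over bay 1. Lower and release.

```bash
python3 -m pendant '[{"xyz":[0,0,0.015],"roll":0,"jaw":1},{"xyz":[0,0,0.03],"roll":0,"jaw":1},{"xyz":[0,0,0.045],"roll":0,"jaw":1},{"xyz":[0,0,0.055],"roll":0,"jaw":1},{"xyz":[0,0,0.063],"roll":0,"jaw":1},{"xyz":[0,0,0.07],"roll":0,"jaw":1},{"xyz":[0,0,0.07],"roll":0,"jaw":1},{"xyz":[0,0,0.07],"roll":0,"jaw":1}]'
python3 -m pendant '[{"xyz":[0,0,0],"roll":0,"jaw":0.3},{"xyz":[0,0,0],"roll":0,"jaw":0.25},{"xyz":[0,0,0],"roll":0,"jaw":0.25},{"xyz":[0,0,0],"roll":0,"jaw":0.25},{"xyz":[0,0,-0.02],"roll":0,"jaw":0.25},{"xyz":[0,0,-0.06],"roll":0,"jaw":0.2},{"xyz":[0,0,-0.1],"roll":0,"jaw":0.1},{"xyz":[0,0,-0.15],"roll":0,"jaw":0}]'
python3 jl.py w10
```

```text
time_s: 25.6
ee_pos: [585.9, -139.7, 65.3]
ee_rot: [-180.0, -0.0, 5.0]
force: [-0.6, 0.4, -2.5]
gripper_width: 55.5
time_s: 26.6
ee_pos: [585.2, -139.7, 215.8]
ee_rot: [-180.0, 0.1, 5.0]
force: [1.2, -0.8, 0.2]
gripper_width: 88.9
[ 585.2 -139.7  215.8] [-180.     0.1    5. ] 26.6
jar [253.1 183.9] [ 587.3 -139.8] r 28.1 z 101.4 mark 5.2 (14.5) st [ 52.2 -15.1]
jar [253.3 250. ] [ 596.1 -217.9] r 27.5 z 101.2 mark nan (nan) st [ 53.1 -93.7]
```

```bash
python3 -m pendant '[{"xyz":[-0.005,-0.03,0],"roll":0,"jaw":0},{"xyz":[-0.015,-0.08,0],"roll":0,"jaw":0},{"xyz":[-0.025,-0.13,0],"roll":0,"jaw":0},{"xyz":[-0.035,-0.18,0],"roll":0,"jaw":0},{"xyz":[-0.045,-0.23,0],"roll":0,"jaw":0},{"xyz":[-0.055,-0.28,0],"roll":0,"jaw":0},{"xyz":[-0.065,-0.33,0],"roll":0,"jaw":0},{"xyz":[-0.07,-0.36,0],"roll":0,"jaw":0}]'
python3 -m pendant '[{"xyz":[-0.004,-0.025,0],"roll":0,"jaw":0},{"xyz":[-0.008,-0.05,0.01],"roll":0,"jaw":0},{"xyz":[-0.013,-0.075,0.03],"roll":0,"jaw":0},{"xyz":[-0.013,-0.075,0.05],"roll":0,"jaw":0},{"xyz":[-0.013,-0.075,0.065],"roll":0,"jaw":0},{"xyz":[-0.013,-0.075,0.07],"roll":0,"jaw":0},{"xyz":[-0.013,-0.075,0.07],"roll":0,"jaw":0},{"xyz":[-0.013,-0.075,0.07],"roll":0,"jaw":0}]'
python3 jl.py w11
```

```text
time_s: 27.65
ee_pos: [483.7, 214.7, 215.2]
ee_rot: [-180.0, -0.0, 5.1]
force: [0.8, -1.1, -0.2]
gripper_width: 91.6
time_s: 28.65
ee_pos: [465.7, 286.3, 145.9]
ee_rot: [-180.0, -0.1, 5.0]
force: [1.0, -0.4, 0.8]
gripper_width: 91.5
[465.7 286.3 145.9] [-180.    -0.1    5. ] 28.65
jar [250.4 202. ] [465.5 286.6] r 28.5 z 92.4 mark 4.4 (14.8) st [-25.9 421.3]
```

```bash
python3 -m pendant '[{"xyz":[0,0,0.02],"roll":0,"jaw":0},{"xyz":[0,0,0.045],"roll":0,"jaw":0},{"xyz":[0,0,0.07],"roll":0,"jaw":0},{"xyz":[0,0,0.085],"roll":0,"jaw":0},{"xyz":[0,0,0.092],"roll":0,"jaw":0},{"xyz":[0,0,0.092],"roll":0,"jaw":0.2},{"xyz":[0,0,0.092],"roll":0,"jaw":0.6},{"xyz":[0,0,0.092],"roll":0,"jaw":1}]' 25
python3 -m pendant '[{"xyz":[0,0,0],"roll":0,"jaw":1},{"xyz":[0,0,0],"roll":0,"jaw":1},{"xyz":[0,0,-0.02],"roll":0,"jaw":1},{"xyz":[0,0,-0.05],"roll":0,"jaw":1},{"xyz":[0,0,-0.08],"roll":0,"jaw":1},{"xyz":[0,0,-0.11],"roll":0,"jaw":1},{"xyz":[0,0,-0.15],"roll":0,"jaw":1},{"xyz":[0,0,-0.15],"roll":0,"jaw":1}]'
python3 -m pendant '[{"xyz":[0.01,0.03,0],"roll":0,"jaw":1},{"xyz":[0.02,0.08,0],"roll":-1,"jaw":1},{"xyz":[0.03,0.13,0],"roll":-1,"jaw":1},{"xyz":[0.042,0.18,0],"roll":-1,"jaw":1},{"xyz":[0.055,0.23,0],"roll":-1,"jaw":1},{"xyz":[0.067,0.28,0],"roll":-1,"jaw":1},{"xyz":[0.077,0.33,0],"roll":-1,"jaw":1},{"xyz":[0.082,0.353,0],"roll":-1,"jaw":1}]'
python3 -m pendant '[{"xyz":[0,0,0],"roll":0,"jaw":1},{"xyz":[0,0,0.01],"roll":0,"jaw":1},{"xyz":[0,0,0.03],"roll":0,"jaw":1},{"xyz":[0,0,0.05],"roll":0,"jaw":1},{"xyz":[0,0,0.07],"roll":0,"jaw":1},{"xyz":[0,0,0.08],"roll":0,"jaw":1},{"xyz":[0,0,0.08],"roll":0,"jaw":1},{"xyz":[0,0,0.08],"roll":0,"jaw":1}]'
python3 - <<'E'
from h import *
st=env.state();print(stn(np.array([533.5,-129.6,5.75]),st["ee_pos"]))
W,H,p,st=look("side","s1")
for j in jars(W,H):print(*j[:5],stn(np.array([533.5,-129.6,5.75]),j[1]))
E
```

```text
time_s: 29.7
ee_pos: [465.6, 286.5, 53.9]
ee_rot: [-180.0, -0.1, 5.0]
force: [0.3, 0.3, 0.7]
gripper_width: 64.0
time_s: 30.7
ee_pos: [466.8, 287.2, 205.8]
ee_rot: [-179.8, -0.3, 5.0]
force: [-0.0, 0.3, -2.2]
gripper_width: 55.8
time_s: 31.7
ee_pos: [577.1, -60.8, 200.6]
ee_rot: [-180.0, 0.2, 5.9]
force: [-0.2, 0.1, -2.1]
gripper_width: 55.8
time_s: 32.7
ee_pos: [578.2, -57.9, 123.8]
ee_rot: [180.0, -0.1, 6.0]
force: [-0.5, 1.1, -1.5]
gripper_width: 55.6
[51.6 66.8]
[291.6 220.5] [ 587.6 -146.8] 28.632707595825195 99.74353815018969 14.658319366746849 [ 52.1 -22.5]
[311.1 236.4] [ 596.1 -224.6] 28.409629821777344 99.71333610990712 10.378398856807875 [  52.7 -100.8]
```

```bash
python3 -m pendant '[{"xyz":[0,0,0.015],"roll":0,"jaw":1},{"xyz":[0,0,0.03],"roll":0,"jaw":1},{"xyz":[0,0,0.04],"roll":0,"jaw":1},{"xyz":[0,0,0.05],"roll":0,"jaw":1},{"xyz":[0,0,0.055],"roll":0,"jaw":1},{"xyz":[0,0,0.06],"roll":0,"jaw":1},{"xyz":[0,0,0.06],"roll":0,"jaw":1},{"xyz":[0,0,0.06],"roll":0,"jaw":1}]'
python3 -m pendant '[{"xyz":[0,0,0],"roll":0,"jaw":0.3},{"xyz":[0,0,0],"roll":0,"jaw":0.25},{"xyz":[0,0,0],"roll":0,"jaw":0.25},{"xyz":[0,0,0],"roll":0,"jaw":0.25},{"xyz":[0,0,-0.02],"roll":0,"jaw":0.25},{"xyz":[0,0,-0.06],"roll":0,"jaw":0.2},{"xyz":[0,0,-0.1],"roll":0,"jaw":0.1},{"xyz":[0,0,-0.15],"roll":0,"jaw":0}]'
python3 -m pendant '[{"xyz":[-0.01,-0.02,0],"roll":0,"jaw":0},{"xyz":[-0.03,-0.03,0],"roll":0,"jaw":0},{"xyz":[-0.05,-0.04,0],"roll":0,"jaw":0},{"xyz":[-0.068,-0.053,0],"roll":0,"jaw":0},{"xyz":[-0.068,-0.053,0],"roll":0,"jaw":0},{"xyz":[-0.068,-0.053,0],"roll":0,"jaw":0},{"xyz":[-0.068,-0.053,0],"roll":0,"jaw":0},{"xyz":[-0.068,-0.053,0],"roll":0,"jaw":0}]'
python3 jl.py w12; python3 st.py w12b | grep -E "blue|red"
```

```text
time_s: 33.75
ee_pos: [577.9, -58.2, 63.4]
ee_rot: [180.0, -0.0, 6.0]
force: [-0.1, 0.4, -2.2]
gripper_width: 55.7
time_s: 34.75
ee_pos: [577.0, -58.1, 213.8]
ee_rot: [-180.0, 0.1, 6.0]
force: [0.1, -0.5, -0.2]
gripper_width: 88.7
time_s: 35.75
ee_pos: [504.9, -12.9, 212.9]
ee_rot: [-180.0, 0.0, 6.0]
force: [0.4, 0.2, 0.6]
gripper_width: 91.2
[504.9 -12.9 212.9] [-180.    0.    6.] 35.75
jar [309.8 228.9] [577.5 -57.5] r 27.9 z 101.3 mark 3.2 (7.9) st [50.8 67.7]
jar [309.1 274.5] [ 583.7 -121. ] r 19.3 z 90.3 mark nan (nan) st [50.6  3.9]
jar [309.6 311. ] [ 587.1 -150.7] r 23.9 z 101.3 mark nan (nan) st [ 50.9 -26. ]
jar [306.7 331.2] [ 592.8 -203.3] r 23.0 z 90.9 mark nan (nan) st [ 51.3 -78.9]
red [253.  327.2] 179 [ 527.  -208.6] [13.  19.6] 6.03 z 78.6
blue [252.5 178.8] 397 [505.5 -10.6] [14.2 30.8] 5.75 z 84.2
```

View pics/w12.png

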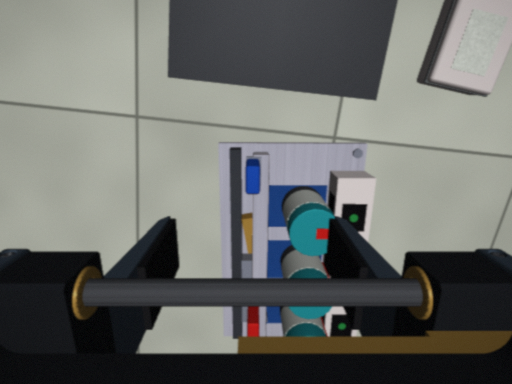

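All three jars stand in their bays with marks toward the scanner: bay 2's lid is at (310,229) with its mark right, and the others are below it. Next I grip the handle at (252,178) and push the bar up.

```bash
python3 -m pendant '[{"xyz":[0,-0.002,0.02],"roll":0,"jaw":0.45},{"xyz":[0,-0.002,0.05],"roll":0,"jaw":0.45},{"xyz":[0,-0.002,0.08],"roll":0,"jaw":0.45},{"xyz":[0,-0.002,0.11],"roll":0,"jaw":0.45},{"xyz":[0,-0.002,0.14],"roll":0,"jaw":0.45},{"xyz":[0,-0.002,0.165],"roll":0,"jaw":0.45},{"xyz":[0,-0.002,0.165],"roll":0,"jaw":0.45},{"xyz":[0,-0.002,0.165],"roll":0,"jaw":0.7}]' 40
python3 -m pendant '[{"xyz":[0,0,0],"roll":0,"jaw":1},{"xyz":[0,0,0],"roll":0,"jaw":1},{"xyz":[0,0,0],"roll":0,"jaw":1},{"xyz":[0,0,0],"roll":0,"jaw":1},{"xyz":[0.004,0,0],"roll":0,"jaw":1},{"xyz":[0.008,0,0],"roll":0,"jaw":1},{"xyz":[0.012,0,0],"roll":0,"jaw":1},{"xyz":[0.016,0,0],"roll":0,"jaw":1}]'
python3 -m pendant '[{"xyz":[0.001,0,0],"roll":0,"jaw":1},{"xyz":[0.002,0,0],"roll":0,"jaw":1},{"xyz":[0.003,0,0],"roll":0,"jaw":1},{"xyz":[0.004,0,0],"roll":0,"jaw":1},{"xyz":[0.005,0,0],"roll":0,"jaw":1},{"xyz":[0.006,0,0],"roll":0,"jaw":1},{"xyz":[0.007,0,0],"roll":0,"jaw":1},{"xyz":[0.007,0,0],"roll":0,"jaw":1}]'
```

```text
time_s: 36.85
ee_pos: [505.2, -10.7, 48.9]
ee_rot: [180.0, -0.1, 6.0]
force: [0.5, 0.1, 0.4]
gripper_width: 42.7
time_s: 37.85
ee_pos: [520.1, -9.1, 48.7]
ee_rot: [-180.0, 0.0, 6.0]
force: [-2.6, -0.8, 5.5]
gripper_width: 15.4
time_s: 38.85
ee_pos: [525.9, -8.5, 48.7]
ee_rot: [-180.0, 0.1, 6.0]
force: [-4.2, -0.9, 8.1]
gripper_width: 15.9
```

```bash
for i in 1 2; do :; done; python3 -m pendant '[{"xyz":[0.001,0,0],"roll":0,"jaw":1},{"xyz":[0.001,0,0],"roll":0,"jaw":1},{"xyz":[0.002,0,0],"roll":0,"jaw":1},{"xyz":[0.002,0,0],"roll":0,"jaw":1},{"xyz":[0.003,0,0],"roll":0,"jaw":1},{"xyz":[0.003,0,0],"roll":0,"jaw":1},{"xyz":[0.003,0,0],"roll":0,"jaw":1},{"xyz":[0.003,0,0],"roll":0,"jaw":1}]'
python3 -m pendant '[{"xyz":[0.001,0,0],"roll":0,"jaw":1},{"xyz":[0.001,0,0],"roll":0,"jaw":1},{"xyz":[0.002,0,0],"roll":0,"jaw":1},{"xyz":[0.002,0,0],"roll":0,"jaw":1},{"xyz":[0.002,0,0],"roll":0,"jaw":1},{"xyz":[0.002,0,0],"roll":0,"jaw":1},{"xyz":[0.002,0,0],"roll":0,"jaw":1},{"xyz":[0.002,0,0],"roll":0,"jaw":1}]'
```

```text
time_s: 39.85
ee_pos: [528.4, -8.2, 48.7]
ee_rot: [-180.0, 0.2, 6.0]
force: [-5.3, -0.7, 8.4]
gripper_width: 15.6
time_s: 40.85
ee_pos: [529.6, -8.1, 48.6]
ee_rot: [-180.0, 0.3, 6.0]
force: [-7.9, -0.7, 10.0]
gripper_width: 15.7
```

```bash
python3 -m pendant '[{"xyz":[0,0,0],"roll":0,"jaw":1},{"xyz":[0,0,0],"roll":0,"jaw":0.8},{"xyz":[0,0,0],"roll":0,"jaw":0.5},{"xyz":[0,0,0],"roll":0,"jaw":0.5},{"xyz":[0,0,0],"roll":0,"jaw":0.5},{"xyz":[0,0,-0.04],"roll":0,"jaw":0.5},{"xyz":[0,0,-0.1],"roll":0,"jaw":0.2},{"xyz":[0,0,-0.15],"roll":0,"jaw":0}]'
python3 -m pendant '[{"xyz":[0,0.03,-0.03],"roll":0,"jaw":0},{"xyz":[0,0.06,-0.05],"roll":0,"jaw":0},{"xyz":[0,0.09,-0.05],"roll":0,"jaw":0},{"xyz":[0,0.12,-0.05],"roll":0,"jaw":0},{"xyz":[0,0.12,-0.05],"roll":0,"jaw":0},{"xyz":[0,0.12,-0.05],"roll":0,"jaw":0},{"xyz":[0,0.12,-0.05],"roll":0,"jaw":0},{"xyz":[0,0.12,-0.05],"roll":0,"jaw":0}]'
python3 jl.py w13; python3 st.py w13b
```

```text
time_s: 41.85
ee_pos: [532.5, -7.7, 200.2]
ee_rot: [180.0, -0.1, 6.0]
force: [0.2, -0.7, -0.1]
gripper_width: 62.5
time_s: 42.85
ee_pos: [544.7, -126.3, 248.2]
ee_rot: [-180.0, -0.0, 6.1]
force: [-0.4, 0.8, -0.5]
gripper_width: 91.0
[ 544.7 -126.3  248.2] [-180.    -0.     6.1] 42.85
jar [294.  117.7] [584.5 -56.9] r 28.6 z 101.5 mark 5.3 (14.6) st [57.8 67.6]
jar [290.2 190.8] [ 592.5 -139.2] r 28.4 z 101.4 mark 5.8 (14.3) st [ 57.5 -15.1]
jar [287.5 250.9] [ 599.8 -217.7] r 27.8 z 101.3 mark 3.4 (14.4) st [ 56.8 -93.9]
[ 544.7 -126.4  248.2] [-180.    -0.     6.1] 42.9
red [231.5 236.3] 262 [ 527.9 -213.7] [14.3 28.1] 4.99 z 78.9
blue [249.7  66.3] 443 [530.5  -9. ] [15.1 31.1] 5.53 z 84.2
scanner [327.4 160.3] 5690 [ 641.9 -132.9] [ 46.2 259.4] 5.55 z 51.6
scanner [281.1 222.2] 123 [ 594.7 -200.2] [51.7 18.3] 16.57 z 52.3
fence [215.4 145.6] 2035 [ 496.6 -126.9] [ 13.6 276.3] 5.81 z 33.4
pads [282.5 157.2] 204 [ 589.6 -118.8] [50.8 18.6] 7.7 z 11.9
```

```bash
python3 -m pendant '[{"xyz":[-0.013,0.04,0],"roll":0.3,"jaw":0.6},{"xyz":[-0.026,0.085,0.01],"roll":0.3,"jaw":0.6},{"xyz":[-0.026,0.085,0.05],"roll":0.3,"jaw":0.6},{"xyz":[-0.026,0.085,0.09],"roll":0.3,"jaw":0.6},{"xyz":[-0.026,0.085,0.1],"roll":0.3,"jaw":0.6},{"xyz":[-0.026,0.085,0.1],"roll":0.3,"jaw":0.6},{"xyz":[-0.026,0.085,0.1],"roll":0.3,"jaw":0.6},{"xyz":[-0.026,0.085,0.1],"roll":0.3,"jaw":0.6}]' 45
python3 st.py w14 | grep -E "^\[|red"
```

```text
time_s: 43.95
ee_pos: [528.6, -214.5, 149.6]
ee_rot: [179.9, -0.1, 5.7]
force: [0.3, -0.6, -0.1]
gripper_width: 36.3
[ 528.6 -214.5  149.6] [179.9  -0.1   5.7] 43.95
red [250.  196.3] 533 [ 527.3 -213.9] [14.6 28.1] 5.62 z 79.0
```

```bash
python3 -m pendant '[{"xyz":[-0.001,0,0.03],"roll":0,"jaw":0.6},{"xyz":[-0.001,0,0.06],"roll":0,"jaw":0.6},{"xyz":[-0.001,0,0.09],"roll":0,"jaw":0.6},{"xyz":[-0.001,0,0.104],"roll":0,"jaw":0.6},{"xyz":[-0.001,0,0.104],"roll":0,"jaw":0.6},{"xyz":[-0.001,0,0.104],"roll":0,"jaw":1},{"xyz":[-0.001,0,0.104],"roll":0,"jaw":1},{"xyz":[-0.001,0,0.104],"roll":0,"jaw":1}]' 45
python3 -m pendant '[{"xyz":[0,0,0],"roll":0,"jaw":1},{"xyz":[0,-0.008,0],"roll":0,"jaw":1},{"xyz":[0,-0.018,0],"roll":0,"jaw":1},{"xyz":[0,-0.028,0],"roll":0,"jaw":1},{"xyz":[0,-0.038,0],"roll":0,"jaw":1},{"xyz":[0,-0.048,0],"roll":0,"jaw":1},{"xyz":[0,-0.058,0],"roll":0,"jaw":1},{"xyz":[0,-0.065,0],"roll":0,"jaw":1}]'
python3 -m pendant '[{"xyz":[0,-0.002,0],"roll":0,"jaw":1},{"xyz":[0,-0.005,0],"roll":0,"jaw":1},{"xyz":[0,-0.008,0],"roll":0,"jaw":1},{"xyz":[0,-0.011,0],"roll":0,"jaw":1},{"xyz":[0,-0.014,0],"roll":0,"jaw":1},{"xyz":[0,-0.017,0],"roll":0,"jaw":1},{"xyz":[0,-0.018,0],"roll":0,"jaw":1},{"xyz":[0,-0.018,0],"roll":0,"jaw":1}]'
```

```text
time_s: 45.0
ee_pos: [527.0, -214.7, 45.2]
ee_rot: [180.0, -0.1, 5.7]
force: [-2.1, -1.2, 4.2]
gripper_width: 15.6
time_s: 46.0
ee_pos: [520.6, -150.3, 45.2]
ee_rot: [179.9, -0.1, 5.8]
force: [-1.3, -3.7, 6.3]
gripper_width: 16.1
time_s: 47.0
ee_pos: [518.7, -132.3, 45.1]
ee_rot: [179.9, -0.0, 5.7]
force: [-2.4, -1.6, 5.9]
gripper_width: 15.6
```

```bash
python3 -m pendant '[{"xyz":[0,-0.001,0],"roll":0,"jaw":1},{"xyz":[0,-0.002,0],"roll":0,"jaw":1},{"xyz":[0,-0.003,0],"roll":0,"jaw":1},{"xyz":[0,-0.004,0],"roll":0,"jaw":1},{"xyz":[0,-0.004,0],"roll":0,"jaw":1},{"xyz":[0,-0.004,0],"roll":0,"jaw":1},{"xyz":[0,-0.004,0],"roll":0,"jaw":1},{"xyz":[0,-0.004,0],"roll":0,"jaw":1}]' 55
python3 -m pendant '[{"xyz":[0,-0.001,0],"roll":0,"jaw":1},{"xyz":[0,-0.001,0],"roll":0,"jaw":1},{"xyz":[0,-0.002,0],"roll":0,"jaw":1},{"xyz":[0,-0.002,0],"roll":0,"jaw":1},{"xyz":[0,-0.002,0],"roll":0,"jaw":1},{"xyz":[0,-0.002,0],"roll":0,"jaw":1},{"xyz":[0,-0.002,0],"roll":0,"jaw":1},{"xyz":[0,-0.002,0],"roll":0,"jaw":1}]'
```

```text
time_s: 48.0
ee_pos: [518.4, -128.5, 45.1]
ee_rot: [179.9, -0.1, 5.7]
force: [-1.3, -1.6, 6.4]
gripper_width: 15.5
time_s: 49.0
ee_pos: [518.2, -126.5, 45.2]
ee_rot: [179.9, -0.1, 5.7]
force: [-2.0, -2.2, 6.6]
gripper_width: 15.6
```

```bash
python3 -m pendant '[{"xyz":[0,-0.001,0],"roll":0,"jaw":1},{"xyz":[0,-0.002,0],"roll":0,"jaw":1},{"xyz":[0,-0.003,0],"roll":0,"jaw":1},{"xyz":[0,-0.003,0],"roll":0,"jaw":1},{"xyz":[0,-0.003,0],"roll":0,"jaw":1},{"xyz":[0,-0.003,0],"roll":0,"jaw":1},{"xyz":[0,-0.003,0],"roll":0,"jaw":1},{"xyz":[0,-0.003,0],"roll":0,"jaw":1}]'
python3 -m pendant '[{"xyz":[0,-0.001,0],"roll":0,"jaw":1},{"xyz":[0,-0.001,0],"roll":0,"jaw":1},{"xyz":[0,-0.002,0],"roll":0,"jaw":1},{"xyz":[0,-0.002,0],"roll":0,"jaw":1},{"xyz":[0,-0.002,0],"roll":0,"jaw":1},{"xyz":[0,-0.002,0],"roll":0,"jaw":1},{"xyz":[0,-0.002,0],"roll":0,"jaw":1},{"xyz":[0,-0.002,0],"roll":0,"jaw":1}]'
```

```text
time_s: 50.0
ee_pos: [517.9, -124.5, 45.2]
ee_rot: [179.8, -0.1, 5.8]
force: [-2.1, -6.5, 6.2]
gripper_width: 15.8
time_s: 51.0
ee_pos: [517.8, -124.0, 45.2]
ee_rot: [179.7, -0.1, 5.8]
force: [-3.0, -9.5, 5.8]
gripper_width: 15.6
```

```bash
python3 -m pendant '[{"xyz":[0,-0.001,0],"roll":0,"jaw":1},{"xyz":[0,-0.002,0],"roll":0,"jaw":1},{"xyz":[0,-0.003,0],"roll":0,"jaw":1},{"xyz":[0,-0.004,0],"roll":0,"jaw":1},{"xyz":[0,-0.004,0],"roll":0,"jaw":1},{"xyz":[0,-0.004,0],"roll":0,"jaw":1},{"xyz":[0,-0.004,0],"roll":0,"jaw":1},{"xyz":[0,-0.004,0],"roll":0,"jaw":1}]'
```

```text
time_s: 52.0
ee_pos: [517.6, -122.9, 45.3]
ee_rot: [179.4, -0.1, 5.9]
force: [-2.7, -19.8, 4.8]
gripper_width: 15.6
```

```bash
python3 -m pendant '[{"xyz":[0,0,0],"roll":0,"jaw":0.8},{"xyz":[0,0,0],"roll":0,"jaw":0.7},{"xyz":[0,0,0],"roll":0,"jaw":0.65},{"xyz":[0,0,0],"roll":0,"jaw":0.65},{"xyz":[0,0,-0.03],"roll":0,"jaw":0.65},{"xyz":[0,0,-0.08],"roll":0,"jaw":0.65},{"xyz":[0,0,-0.14],"roll":0,"jaw":0.65},{"xyz":[0,0,-0.19],"roll":0,"jaw":0.65}]'
python3 jl.py w15; python3 st.py w15b | grep -E "red|blue"
python3 - <<'E'
from h import *
look("scene","s2"); p=cv2.imread("pics/s2.png")[130:330,170:400]; q=cv2.imread("pics/w15.png")
cv2.imwrite("pics/f.png",np.hstack([cv2.resize(p,(442,384)),q[:,100:420]]))
E
```

```text
time_s: 53.0
ee_pos: [517.2, -116.6, 236.5]
ee_rot: [180.0, -0.1, 5.7]
force: [1.2, -0.9, -0.3]
gripper_width: 32.1
[ 517.2 -116.6  236.5] [180.   -0.1   5.7] 53.0
jar [319.2 129.8] [584.5 -56.8] r 28.7 z 101.5 mark 6.8 (14.5) st [57.8 67.7]
jar [314.  203.7] [ 592.5 -139.3] r 28.4 z 101.4 mark 6.0 (14.3) st [ 57.5 -15.2]
jar [317.3 246.7] [ 605.  -193.7] r 11.3 z 95.9 mark nan (nan) st [ 64.4 -70.6]
red [247.5 176. ] 297 [ 517.7 -122. ] [14.3 28.2] 5.59 z 79.2
blue [268.5  76.5] 434 [530.1  -8.9] [14.1 31.2] 6.5 z 84.2
```

View pics/f.png

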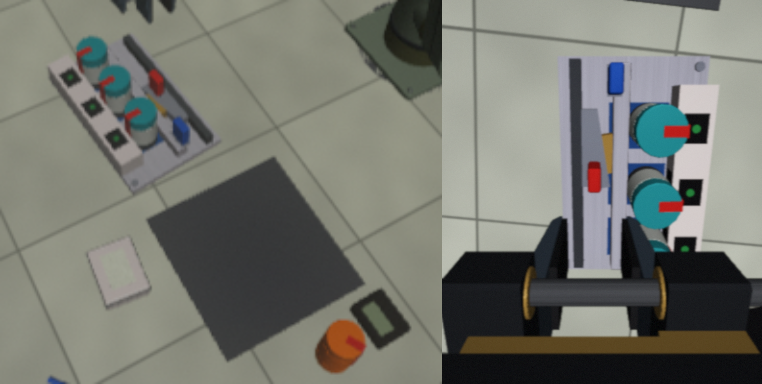

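The final view shows three jars, (92,52), (115,80) and (140,113), with marks facing the scanner windows. The mat is empty, the wedge is behind the ramp, and the tab stayed at its jammed position. Handing in.

```bash
python3 -c "
from workcell import env
print(env.job_done())"
```

```text
the job is handed in; nothing more can be done
None
```

I handed the job in at about 53 s. All three jars from the mat are in the bays, the bar is closed on them and the wedge is back in. The hand-in gives no verdict.

**What I did:** I withdrew the wedge to about 2 mm and drew the bar open to about 41 mm. Each jar then went into its own bay with its red mark toward the scanner. I pushed the bar up to the jars and slid the wedge in with about 20 N along its track, then let go.

**Last checks:**

| Item | Measured | Needed |
|---|---|---|
| Jar distance, station x | 57 to 58 mm | 51 to 64 mm |
| Jar positions along the row, station y | -94, -15 and +68 mm | within 25 mm of -95, -15 and +65 mm |
| Mark angle to station x | within about 3° | within 20° |
| Bar | about 16 mm | 10 to 21 mm |
| Wedge | about 93 mm, tab still there after release | over 60 mm |

**Less certain:**
- **Bay 0 jar:** the gripper hid it in the last wrist image. Its numbers are from just before the wedge went in. The last scene picture shows it standing with its mark to the scanner.
- **Wedge force on the ramp:** I could not read this directly. I inferred the jam from the push force and from the tab not moving after release.
- **Slide box, timer and wash bottle:** I did not measure them again, but no move went near them. I left the orange look-alike alone.

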